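# Index the round blank to its next hole

### The job

Two indexing jigs stand on the bench. On the one holding the round wooden blank, turn the black grip three clicks clockwise (seen from above) so that its next pencil mark comes under the drill guide, and let go with it resting in that click. Leave the jig with the square blank as it is.

Things in the scene. Friction and masses are not known exactly. Their poses are not given: they have to be found in the camera images.
- round_jig: Indexing jig to use, fixed to the bench: plywood base 160 x 160 x 18 mm (origin under its centre), turntable carrying a wooden disc, 120 mm diameter, 20 mm thick, top 50 mm above the bench. The drill guide (steel post and arm, top 62 mm up) stands at the base's +x -y corner and reaches in to 38 mm from the centre. All else beside the grip is lower than 56 mm.
- round_grip (a point): Middle of the disc's grip: an upright black fin 46 mm long, 14 mm thick, from 56 to 104 mm above the bench, standing at the disc's centre on a 40 mm washer and turning with it about the vertical axis. The point is on that axis, 88 mm above the bench, a good height to pinch across the 14 mm. Its x axis runs along the fin's length, y across it, z up; they turn with the fin.
- round (a joint): Angle of the disc and its fin in rad: 0 at the start, growing clockwise seen from above. A click every 24 degrees (0.419 rad), 15 a turn; let go, it is drawn into the nearest click. Passing a click takes up to about 0.2 N m. Three clicks are 72 degrees (1.257 rad), one pencil cross or hole to the next. No end stop near.
- square (a joint): Angle of the other jig's blank and fin in rad: 0 at the start, growing clockwise. That jig is the same but for its blank, a wooden square 104 x 104 x 20 mm. The jigs stand about 0.3 to 0.5 m apart, one left and one right of the middle; either may be on either side.
Things that resemble listed ones, but are neither listed nor needed, are in the scene too. What is shaped like the round_jig but yellow is not meant.

How it is judged:
By the outcome, as a careful person would: the job done as asked, in the order asked, and still so for the second after the job is handed in, with the robot touching nothing.
It also fails if it takes over 32 s, if anything falls off the work surface, if the arm or the gripper's body presses on something with over 40 N, if the wrist force passes 120 N, or if a joint passes its speed limit or range.

### The arm

A 6-joint arm with a two-finger parallel gripper is mounted at the origin on the work surface. World frame = base frame: x ahead of the robot, y to its left, z up, the work surface at z = 0. Lengths are in m, angles in rad, forces in N, time in s.
With the tool pointing down it reaches from about 0.35 to 0.775 m from the base axis. Payload 5.5 kg.
Tool frame: the origin (TCP) lies on the mounting face of the last link; the fingertips stand 173 mm ahead of it and the grasp point (between the pads) lies 155 mm ahead of it; z points along the fingers, x is the direction in which the jaws open and shut, and the axes are right-handed (so a half turn about z gives the same grasp; the last joint's range is limited). The gripper opens to 85 mm and grips with 20 to 120 N. Pads are 22 mm wide; open, the fingers measure 114 mm over their backs; the gripper's body (76 mm by 85 mm) begins 54 mm behind the grasp point. The pads swing forward as they close: fully open they stand 13 mm farther back than shut.
Start: joints at [-1.345, 0.313, 0.046, 1.304, 0, 1.431], TCP at [0.206, -0.537, 0.405] pointing down, gripper open.
Joint ranges: [-2.76, 2.76], [-0.86, 1.69], [-1.03, 1.26], [-2.2, 2.34], [-1.47, 1.5], [-3.14, 3.14]. Speed limits (rad/s): [2.57, 2.57, 3.14, 3.14, 3.14, 3.14].

### API

Orientations are given as a unit quaternion [x, y, z, w].
In Python, from bench import robot gives the robot as it stands.
- The arm moves only by the tool servo_tool, never from a script. Its arguments are lists of equal length, an entry for each row: "offset": the shift along the tool's x, y, z in cm, a list of three; "rotation": the turn, a rotation vector about the tool's x, y, z in degrees, a list of three. A call has 1 to 10 rows; each row shifts and turns the commanded pose from where the row before left it, along the tool's axes as they then stand; what a row does not reach is not made up. A row lasts 1/12 s, in which the tool goes at most 41.7 mm and 7.16 degrees, less where a joint would pass 70% of its speed; a pose out of reach is approached as far as the arm can. A call is refused whole if a number of a shift passes 4.17 or a number of a turn 7.16, either way. A call with a gripper value outside its range is refused whole. "hand" is the finger opening in cm, from 0 to 8.54, set as the call begins (left out, the last holds). The fingers move at their own pace and stop on an object; "newtons" is the grip in N (left out, the last holds). Time passes only in rows, so rows that do not move let the fingers close. It gives the time, the measured TCP pose, the force and the opening at its end, in the units of the state.
- robot.observe(): the state, without advancing time (a new reading comes with each control period).
- robot.capture(name): name is "scene" or "top" or "wrist"; returns (picture, depth): 400x640x3 uint8, blue, green, red; 400x640 float32, m along the optical axis (not along the pixel's ray), 0 where there is no reading.
- robot.calibration(name): a dict with "fx", "fy", "cx", "cy" (pixels), "pose" (4x4, takes a point from camera to world coordinates). Camera axes: x right, y down, z forward; pixel columns grow to the right and rows downward; lengths in m; the calibration is good to about 2 mm. A picture is of the moment at which its call begins: read the wrist's pose just before it. calibration takes no time and is no camera call; for the wrist camera it gives the pose at the moment of the call.
- robot.job_done(): hands the job in, once; it reports no verdict.
The state is a dict: "time_s": time; "joint_pos": joint angles; "dq": joint speeds; "effort": joint torques, N m; "tool_pos": TCP position; "tcp_rot": TCP orientation; "contact_force": force on the tool from outside, world axes, zero at the start; "moment": the same for the moment, N m; "gripper_width": finger opening in m.
Only numpy, scipy, OpenCV 4.12 (cv2) and the standard library are available. Lean on these libraries where they do the work, as an engineer would, in place of code of your own. Each camera call takes 0.05 s, during which the arm holds its last target.

## Working session

There is one attempt and no reset: what is moved stays moved. The work goes in short steps, Python scripts to look and compute and a tool call to move; the robot and the scene stay as the last step left them, time stands still between calls to the robot, and variables do not carry over. Pictures are saved under pics/ and viewed, and the job is handed in when it is done.

Besides the shell and the picture viewer there is one more tool, called as name(argument=value, ...) on one line, values as JSON. servo_tool: Moves the arm, as the interface text tells. Its arguments: {"type":"object","properties":{"offset":{"type":"array"},"rotation":{"type":"array"},"hand":{"type":"number"},"newtons":{"type":"number"}},"required":["offset","rotation"]}

```bash
mkdir -p pics; python3 - <<'E'
from bench import robot
import cv2,numpy as np
s=robot.observe();print(s)
for n in("scene","top"):
    c=robot.calibration(n);p,d=robot.capture(n)
    cv2.imwrite(f"pics/{n}0.png",p);np.savez(f"{n}0.npz",p=p,d=d,K=[c[k] for k in("fx","fy","cx","cy")],T=c["pose"])
    print(n,[c[k] for k in("fx","fy","cx","cy")],np.round(c["pose"],3).tolist())
E
```

```text
{'time_s': 0.0, 'joint_pos': array([-1.34460948e+00,  3.14023395e-01,  4.49884762e-02,  1.30359475e+00,
       -8.22056070e-06,  1.43118763e+00]), 'dq': array([-1.00058384e-03,  4.75453514e-04,  4.31951547e-04,  8.93329307e-05,
       -1.08409616e-03,  3.38566918e-04]), 'effort': array([ 1.86784669e-04, -4.80628288e+01,  2.98530614e+01,  1.94103067e-02,
       -1.70145731e-04, -3.49967692e-06]), 'tool_pos': array([ 0.20561553, -0.53677686,  0.40379938]), 'tcp_rot': array([ 8.23920864e-01, -5.66704129e-01, -6.78404795e-04, -6.16496418e-04]), 'contact_force': array([-0.76519871,  1.1946808 ,  0.24326273]), 'moment': array([-0.04340333, -0.03523932, -0.03210317]), 'gripper_width': 0.08533697980617017}
scene [495.50835722084827, 495.50835722084827, 322.5445027265106, 206.1410072160352] [[0.655, 0.447, -0.609, 1.151], [0.755, -0.364, 0.545, -0.548], [0.022, -0.817, -0.576, 0.666], [0.0, 0.0, 0.0, 1.0]]
top [448.4210124175833, 448.4210124175833, 329.9964085827101, 204.45409704689504] [[-0.0, -0.997, 0.082, 0.437], [-1.0, 0.0, 0.003, 0.008], [-0.003, -0.082, -0.997, 0.994], [0.0, 0.0, 0.0, 1.0]]
```

View pics/scene0.png

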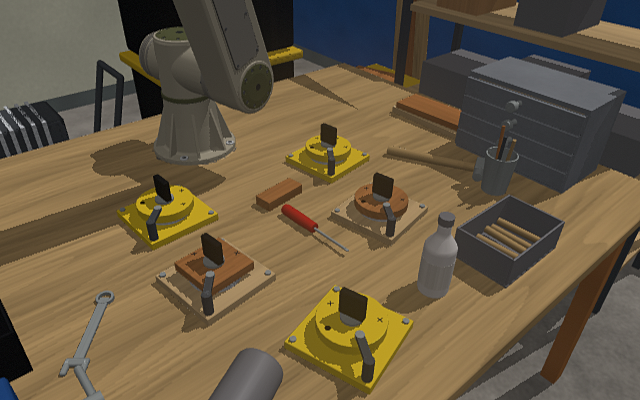

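View pics/top0.png

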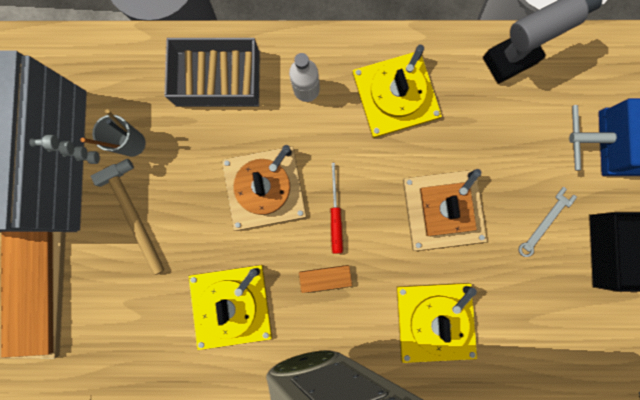

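The top view shows five jigs: a wooden round one at (262,187), a wooden square one at (448,210), and yellow round ones at (400,92), (230,308) and (438,325). The jig at (262,187) fits, since it has a plywood base and a round wooden blank. I'll confirm it in a crop and measure.

```bash
cat > h.py <<'E'
import numpy as np
def cast(K,T,u,v,z):
    r=T[:3,:3]@np.array([(u-K[2])/K[0],(v-K[3])/K[1],1.]);o=T[:3,3];return o+r*(z-o[2])/r[2]
def cloud(p,d,K,T):
    v,u=np.mgrid[:400,:640];P=np.stack([(u-K[2])/K[0]*d,(v-K[3])/K[1]*d,d],-1);return P@T[:3,:3].T+T[:3,3]
E
python3 - <<'E'
import cv2,numpy as np
from h import *
for n,(x0,x1,y0,y1) in (("top",(215,315,137,237)),("scene",(320,440,160,260))):
    f=np.load(n+"0.npz");p,d,K,T=f["p"],f["d"],f["K"],f["T"]
    cv2.imwrite(f"pics/{n}crop.png",cv2.resize(p[y0:y1,x0:x1],None,fx=5,fy=5,interpolation=cv2.INTER_CUBIC))
    W=cloud(p,d,K,T)
    sub=np.zeros(d.shape,bool);sub[y0:y1,x0:x1]=1
    hsv=cv2.cvtColor(p,cv2.COLOR_BGR2HSV)
    m=sub&(W[...,2]>.075)&(W[...,2]<.12)&(d>0)&(p.max(-1)<90)
    Q=W[m];print(n,"fin pts",len(Q),Q.mean(0),Q.min(0),Q.max(0))
    t=Q[Q[:,2]>.098]
    r=cv2.minAreaRect((t[:,:2]*1000).astype(np.float32));print(" fin top rect mm",r,len(t), cv2.boxPoints(r).round(1).tolist())
    dm=sub&(abs(W[...,2]-.05)<.006)&(hsv[...,0]<14)&(hsv[...,1]>110)
    D=W[dm];c=cv2.minEnclosingCircle((D[:,:2]*1000).astype(np.float32));print(" disc",c,len(D),D[:,2].mean())
    g=sub&(abs(W[...,2]-.018)<.006); G=W[g]; print(" base rect",cv2.minAreaRect((G[:,:2]*1000).astype(np.float32)))
E
```

```text
top fin pts 171 [0.55346173 0.15629391 0.09895419] [0.53189556 0.14836566 0.07520439] [0.57742948 0.16573876 0.10622493]
 fin top rect mm ((554.4252319335938, 157.6280975341797), (44.44815444946289, 11.725236892700195), 9.65243148803711) 134 [[531.5, 159.6999969482422], [533.5, 148.10000610351562], [577.2999877929688, 155.60000610351562], [575.4000244140625, 167.10000610351562]]
 disc ((553.7182006835938, 154.6378173828125), 57.19356155395508) 185 0.04878400313951286
 base rect ((554.781005859375, 158.93963623046875), (160.6337127685547, 160.07467651367188), 10.856258392333984)
scene fin pts 323 [0.57701962 0.14572528 0.0922836 ] [0.53382379 0.03889121 0.07514932] [0.77244827 0.17113196 0.1069511 ]
 fin top rect mm ((656.7021484375, 112.45350646972656), (36.90910339355469, 260.20709228515625), 65.13146209716797) 115 [[530.9000244140625, 150.39999389648438], [767.0, 41.0], [782.5, 74.5], [546.4000244140625, 183.89999389648438]]
 disc ((556.3760375976562, 159.7498779296875), 58.97130584716797) 52 0.050057203868043576
 base rect ((535.5030517578125, 205.69830322265625), (313.95587158203125, 379.5321350097656), 49.33267593383789)
```

View pics/topcrop.png

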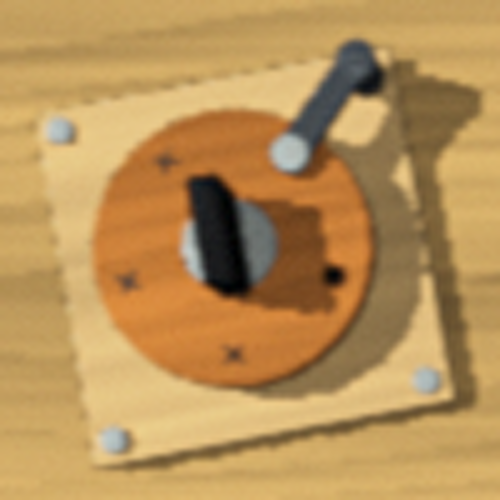

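View pics/scenecrop.png

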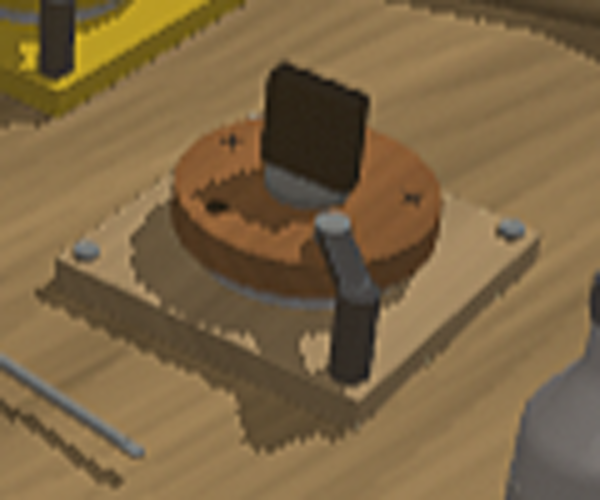

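The crop confirms it: a round wooden disc on plain plywood, with the fin axis near (0.555, 0.158) and the fin at a yaw of about 10°. I'll rotate the tool first, by -169° about tool z, which keeps joint 6 in range for the 72° turn.

servo_tool(offset=[[0,0,0],[0,0,0],[0,0,0],[0,0,0],[0,0,0],[0,0,0],[0,0,0],[0,0,0],[0,0,0],[0,0,0]], rotation=[[0,0,-7],[0,0,-7],[0,0,-7],[0,0,-7],[0,0,-7],[0,0,-7],[0,0,-7],[0,0,-7],[0,0,-7],[0,0,-7]])

```text
time_s: 0.93
tool_pos: [0.2056, -0.5369, 0.4042]
tcp_rot: [1.0, 0.011, -0.0, -0.001]
contact_force: [-0.7, -0.4, -0.6]
gripper_width: 0.0851
```

servo_tool(offset=[[0,0,0],[0,0,0],[0,0,0],[0,0,0],[0,0,0],[0,0,0],[0,0,0],[0,0,0],[0,0,0],[0,0,0]], rotation=[[0,0,-7],[0,0,-7],[0,0,-7],[0,0,-7],[0,0,-7],[0,0,-7],[0,0,-7],[0,0,-7],[0,0,-7],[0,0,-7]])

```text
time_s: 1.77
tool_pos: [0.2056, -0.5368, 0.4042]
tcp_rot: [0.813, 0.583, 0.0, -0.001]
contact_force: [-0.4, 0.4, 0.2]
gripper_width: 0.0854
```

servo_tool(offset=[[0,0,0],[0,0,0],[0,0,0],[0,0,0],[0,0,0]], rotation=[[0,0,-7],[0,0,-7],[0,0,-7],[0,0,-7],[0,0,-1.5]])

```text
time_s: 2.18
tool_pos: [0.2057, -0.5369, 0.4042]
tcp_rot: [0.638, 0.77, 0.0, -0.0]
contact_force: [-0.4, 1.0, -0.1]
gripper_width: 0.0852
```

```bash
cat >> h.py <<'E'
from scipy.spatial.transform import Rotation as Ro
def togo(target):
    from bench import robot
    s=robot.observe();R=Ro.from_quat(s["tcp_rot"]);M=R.as_matrix()
    print("t",round(s["time_s"],2),"pos",s["tool_pos"].round(4),"q",s["joint_pos"].round(2),"yaw",np.degrees(np.arctan2(M[1,0],M[0,0])).round(2),"zax",M[:,2].round(4),"F",s["contact_force"].round(1),"M",s["moment"].round(2),"w",s["gripper_width"].round(4))
    print("offset cm tool:",(M.T@(np.array(target)-s["tool_pos"])*100).round(2))
E
python3 -c "
from h import *
togo([.555,.1585,.405])"
```

```text
Traceback (most recent call last):
  File "h.py", line 10, in togo
    print("t",round(s["time_s"],2),"pos",s["tool_pos"].round(4),"q",s["joint_pos"].round(2),"yaw",np.degrees(np.arctan2(M[1,0],M[0,0])).round(2),"zax",M[:,2].round(4),"F",s["contact_force"].round(1),"M",s["moment"].round(2),"w",s["gripper_width"].round(4))
                                                                                                                                                                                                                                    ^^^^^^^^^^^^^^^^^^^^^^^^
AttributeError: 'float' object has no attribute 'round'
```

```bash
sed -i 's/s\["gripper_width"\].round(4)/round(s["gripper_width"],4)/' h.py
python3 -c "
from h import *
togo([.555,.1585,.405])"
```

```text
t 2.18 pos [ 0.2057 -0.5369  0.4042] q [-1.34  0.31  0.05  1.3  -0.   -1.53] yaw 100.77 zax [-3.0e-04  1.1e-03 -1.0e+00] F [-0.4  1.  -0.1] M [ 0.04 -0.   -0.03] w 0.0852
offset cm tool: [ 6.178e+01  4.731e+01 -2.000e-02]
```

servo_tool(offset=[[3.09,2.37,0],[3.09,2.37,0],[3.09,2.37,0],[3.09,2.37,0],[3.09,2.37,0],[3.09,2.37,0],[3.09,2.37,0],[3.09,2.37,0],[3.09,2.37,0],[3.09,2.37,0]], rotation=[[0,0,0],[0,0,0],[0,0,0],[0,0,0],[0,0,0],[0,0,0],[0,0,0],[0,0,0],[0,0,0],[0,0,0]])

```text
time_s: 3.02
tool_pos: [0.3828, -0.1882, 0.4045]
tcp_rot: [0.64, 0.768, -0.0, -0.0]
contact_force: [0.5, 0.8, 0.1]
gripper_width: 0.0856
```

servo_tool(offset=[[3.09,2.37,0],[3.09,2.37,0],[3.09,2.37,0],[3.09,2.37,0],[3.09,2.37,0],[3.09,2.37,0],[3.09,2.37,0],[3.09,2.37,0],[2,1.5,0],[1,0.8,0]], rotation=[[0,0,0],[0,0,0],[0,0,0],[0,0,0],[0,0,0],[0,0,0],[0,0,0],[0,0,0],[0,0,0],[0,0,0]])

```text
time_s: 3.85
tool_pos: [0.5422, 0.124, 0.4039]
tcp_rot: [0.638, 0.77, -0.0, -0.0]
contact_force: [0.3, -0.5, 0.6]
gripper_width: 0.0857
```

```bash
python3 - <<'E'
from h import *
import cv2
from bench import robot
togo([.555,.1585,.405])
c=robot.calibration("wrist");p,d=robot.capture("wrist")
cv2.imwrite("pics/wrist1.png",p);np.savez("wrist1.npz",p=p,d=d,K=[c[k] for k in("fx","fy","cx","cy")],T=c["pose"])
K=[c[k] for k in("fx","fy","cx","cy")];W=cloud(p,d,K,c["pose"])
m=(abs(W[...,2]-.104)<.008)&(d>0)&(np.hypot(W[...,0]-.555,W[...,1]-.158)<.05)
t=W[m];print(len(t),t.mean(0),cv2.minAreaRect((t[:,:2]*1000).astype(np.float32)))
E
```

```text
t 3.85 pos [0.5422 0.124  0.4039] q [ 0.08  0.28 -0.01  1.29  0.   -0.11] yaw 100.65 zax [-7.e-04  5.e-04 -1.e+00] F [ 0.3 -0.5  0.6] M [-0.07 -0.01  0.04] w 0.0857
offset cm tool: [ 3.15  1.9  -0.11]
643 [0.55456452 0.15923917 0.10453623] ((556.0440673828125, 160.02627563476562), (45.85701370239258, 14.137948989868164), 10.964637756347656)
```

View pics/wrist1.png

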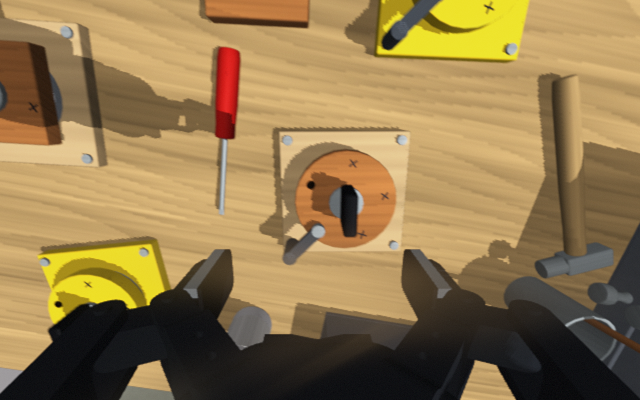

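The wrist view shows the round wooden jig at (348,198) with its fin upright between the fingers. The fin measures as centre (0.5555, 0.1595) and yaw 11°, which agrees with the top view. Next I'll centre over it and descend.

servo_tool(offset=[[1.6,1,0],[1.2,0.7,0],[0.42,0.24,0],[0,0,2.5],[0,0,4],[0,0,3],[0,0,0]], rotation=[[0,0,-0.3],[0,0,0],[0,0,0],[0,0,0],[0,0,0],[0,0,0],[0,0,0]])

```text
time_s: 4.48
tool_pos: [0.5517, 0.1551, 0.3034]
tcp_rot: [0.638, 0.77, -0.004, -0.004]
contact_force: [-1.6, -0.0, -1.2]
gripper_width: 0.0854
```

```bash
python3 - <<'E'
from h import *
togo([.5553,.1592,.244])
E
```

```text
t 4.48 pos [0.5517 0.1551 0.3034] q [ 0.13  0.36 -0.14  1.08 -0.   -0.05] yaw 100.7 zax [-0.0113 -0.002  -0.9999] F [-1.6 -0.  -1.2] M [-0.01  0.02 -0.02] w 0.0854
offset cm tool: [0.33 0.5  5.93]
```

servo_tool(offset=[[0,0,0],[0,0,0],[0,0,0]], rotation=[[0,0,0],[0,0,0],[0,0,0]])

```text
time_s: 4.73
tool_pos: [0.5556, 0.1561, 0.3123]
tcp_rot: [0.638, 0.77, 0.001, 0.001]
contact_force: [0.1, 0.7, 0.4]
gripper_width: 0.0854
```

```bash
python3 - <<'E'
from h import *
togo([.5553,.1592,.244])
E
```

```text
t 4.73 pos [0.5556 0.1561 0.3123] q [ 0.13  0.36 -0.12  1.09 -0.   -0.05] yaw 100.73 zax [ 4.2e-03  4.0e-04 -1.0e+00] F [0.1 0.7 0.4] M [-0.04 -0.05 -0.01] w 0.0854
offset cm tool: [0.31 0.   6.83]
```

servo_tool(offset=[[0.3,0,0],[0,0,1],[0,0,1.5],[0,0,1.5],[0,0,1.3],[0,0,1],[0,0,0.5],[0,0,0],[0,0,0],[0,0,0]], rotation=[[0,0,0],[0,0,0],[0,0,0],[0,0,0],[0,0,0],[0,0,0],[0,0,0],[0,0,0],[0,0,0],[0,0,0]])

```text
time_s: 5.57
tool_pos: [0.5544, 0.1593, 0.2425]
tcp_rot: [0.638, 0.77, 0.0, 0.001]
contact_force: [0.3, 0.0, -0.1]
gripper_width: 0.0855
```

```bash
python3 - <<'E'
from h import *
import cv2
from bench import robot
togo([.5553,.1592,.244])
p,d=robot.capture("wrist");cv2.imwrite("pics/wrist2.png",p)
E
```

```text
t 5.57 pos [0.5544 0.1593 0.2425] q [ 0.14  0.41 -0.22  0.93 -0.   -0.05] yaw 100.76 zax [ 1.5e-03  1.0e-04 -1.0e+00] F [ 0.3  0.  -0.1] M [ 0.05 -0.02 -0.03] w 0.0855
offset cm tool: [-0.03  0.08 -0.15]
```

View pics/wrist2.png

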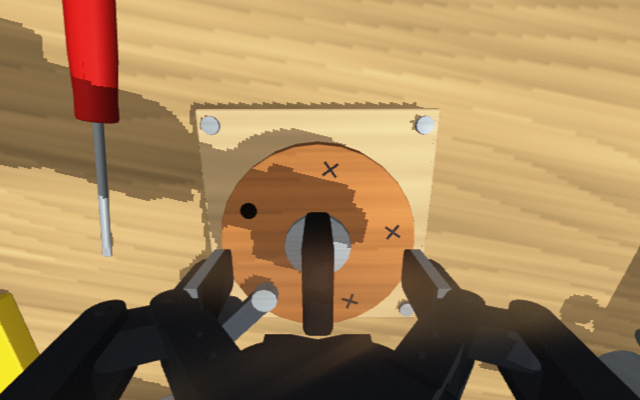

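The fin, at (317,270), is centred between the pads at x of about 220 and 415. The pads sit above the drill guide. I'll close the gripper.

servo_tool(offset=[[0,0.08,-0.15],[0,0,0],[0,0,0],[0,0,0],[0,0,0],[0,0,0],[0,0,0],[0,0,0],[0,0,0],[0,0,0]], rotation=[[0,0,0],[0,0,0],[0,0,0],[0,0,0],[0,0,0],[0,0,0],[0,0,0],[0,0,0],[0,0,0],[0,0,0]], hand=0, newtons=60)

```text
time_s: 6.45
tool_pos: [0.5547, 0.1595, 0.2433]
tcp_rot: [0.638, 0.77, 0.0, -0.0]
contact_force: [-1.0, 0.6, 2.8]
gripper_width: 0.013
```

```bash
python3 - <<'E'
from h import *
togo([.5553,.1592,.244])
E
```

```text
t 6.45 pos [0.5547 0.1595 0.2433] q [ 0.14  0.41 -0.22  0.94  0.   -0.05] yaw 100.76 zax [ 0.e+00  1.e-04 -1.e+00] F [-1.   0.6  2.8] M [ 0.12  0.26 -0.02] w 0.013
offset cm tool: [-0.04  0.05 -0.07]
```

The fin is gripped, with the opening at about 13 mm and low forces. Next is the 72° clockwise turn, which is positive about tool z.

servo_tool(offset=[[0,0,0],[0,0,0],[0,0,0],[0,0,0],[0,0,0],[0,0,0],[0,0,0],[0,0,0],[0,0,0],[0,0,0]], rotation=[[0,0,3],[0,0,4],[0,0,4],[0,0,4],[0,0,4],[0,0,4],[0,0,4],[0,0,4],[0,0,4],[0,0,1]])

```text
time_s: 7.28
tool_pos: [0.5548, 0.1603, 0.2433]
tcp_rot: [0.845, 0.535, 0.001, -0.001]
contact_force: [-1.3, 4.9, 1.2]
gripper_width: 0.0129
```

```bash
python3 - <<'E'
from h import *
togo([.5553,.1592,.244])
E
```

```text
t 7.28 pos [0.5548 0.1603 0.2433] q [ 0.14  0.41 -0.22  0.94  0.    0.58] yaw 64.65 zax [ 4.0e-04  2.3e-03 -1.0e+00] F [-1.3  4.9  1.2] M [0.86 0.11 0.04] w 0.0129
offset cm tool: [-0.08  0.09 -0.07]
```

servo_tool(offset=[[0,0,0],[0,0,0],[0,0,0],[0,0,0],[0,0,0],[0,0,0],[0,0,0],[0,0,0],[0,0,0],[0,0,0]], rotation=[[0,0,3],[0,0,4],[0,0,4],[0,0,4],[0,0,4],[0,0,4],[0,0,4],[0,0,4],[0,0,3],[0,0,2]])

```text
time_s: 8.12
tool_pos: [0.5554, 0.1609, 0.2434]
tcp_rot: [0.969, 0.248, 0.001, -0.002]
contact_force: [1.9, 8.8, -0.6]
gripper_width: 0.0131
```

servo_tool(offset=[[0,0,0],[0,0,0],[0,0,0]], rotation=[[0,0,0],[0,0,0],[0,0,0]])

```text
time_s: 8.37
tool_pos: [0.5554, 0.1609, 0.2434]
tcp_rot: [0.968, 0.249, 0.001, -0.002]
contact_force: [1.9, 8.0, -1.2]
gripper_width: 0.013
```

```bash
python3 - <<'E'
from h import *
import cv2
from bench import robot
togo([.5553,.1592,.244])
p,d=robot.capture("wrist");cv2.imwrite("pics/wrist3.png",p)
E
```

```text
t 8.37 pos [0.5554 0.1609 0.2434] q [ 0.14  0.41 -0.22  0.94  0.    1.21] yaw 28.85 zax [ 0.0019  0.0039 -1.    ] F [ 1.9  8.  -1.2] M [ 1.28 -0.13  0.04] w 0.013
offset cm tool: [-0.09  0.14 -0.07]
```

View pics/wrist3.png

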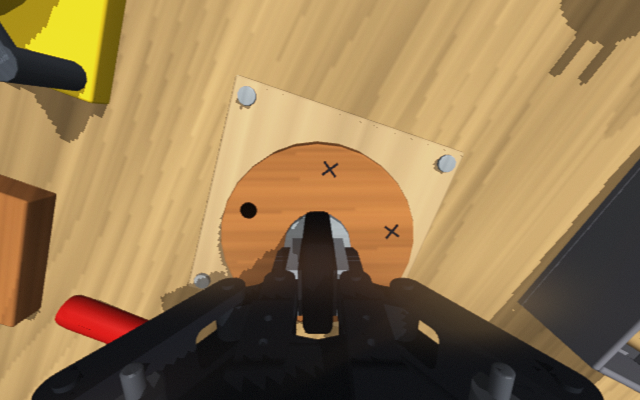

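The disc has turned with the hand: the hole at (248,210) and the crosses sit in the same places relative to the gripper as before. I'll open the gripper and lift slowly.

servo_tool(offset=[[0,0,0],[0,0,0],[0,0,0],[0,0,0],[0,0,0],[0,0,0],[0,0,0],[0,0,0]], rotation=[[0,0,0],[0,0,0],[0,0,0],[0,0,0],[0,0,0],[0,0,0],[0,0,0],[0,0,0]], hand=8.5)

```text
time_s: 9.08
tool_pos: [0.5548, 0.1593, 0.2432]
tcp_rot: [0.969, 0.248, -0.0, 0.0]
contact_force: [0.2, 0.2, 0.5]
gripper_width: 0.0849
```

servo_tool(offset=[[0,0,-0.5],[0,0,-1],[0,0,-1.5],[0,0,-2],[0,0,-2],[0,0,-2],[0,0,-2],[0,0,-2],[0,0,-1.5],[0,0,-0.5]], rotation=[[0,0,0],[0,0,0],[0,0,0],[0,0,0],[0,0,0],[0,0,0],[0,0,0],[0,0,0],[0,0,0],[0,0,0]])

```text
time_s: 9.92
tool_pos: [0.5552, 0.1595, 0.3972]
tcp_rot: [0.969, 0.248, 0.003, 0.0]
contact_force: [0.8, -0.5, 1.7]
gripper_width: 0.0851
```

```bash
python3 - <<'E'
from h import *
import cv2
from bench import robot
togo([.5553,.1592,.4])
c=robot.calibration("wrist");p,d=robot.capture("wrist")
cv2.imwrite("pics/wrist4.png",p)
K=[c[k] for k in("fx","fy","cx","cy")];W=cloud(p,d,K,c["pose"])
m=(abs(W[...,2]-.104)<.008)&(d>0)&(np.hypot(W[...,0]-.555,W[...,1]-.159)<.035)
t=W[m];r=cv2.minAreaRect((t[:,:2]*1000).astype(np.float32));print(len(t),r,cv2.boxPoints(r).round(1).tolist())
p,d=robot.capture("scene");cv2.imwrite("pics/scene4.png",p)
E
```

```text
t 9.92 pos [0.5552 0.1595 0.3972] q [ 0.14  0.32  0.03  1.28 -0.    1.21] yaw 28.76 zax [ 5.5e-03  7.0e-04 -1.0e+00] F [ 0.8 -0.5  1.7] M [ 0.03 -0.02  0.01] w 0.0851
offset cm tool: [-0.    0.03 -0.28]
664 ((556.2946166992188, 160.36874389648438), (13.416492462158203, 45.20415496826172), 28.964540481567383) [[539.5, 176.89999389648438], [561.4000244140625, 137.3000030517578], [573.0999755859375, 143.8000030517578], [551.2000122070312, 183.39999389648438]]
```

View pics/wrist4.png

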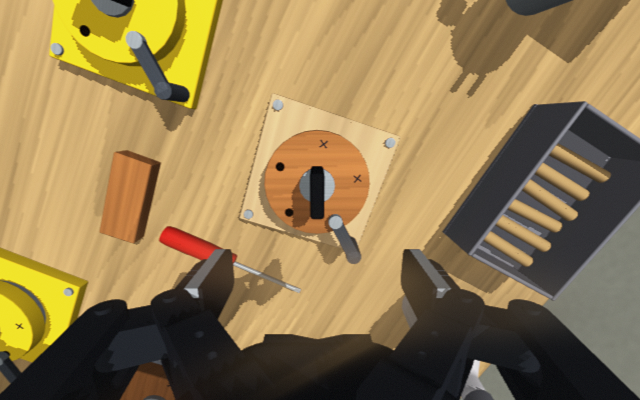

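View pics/scene4.png

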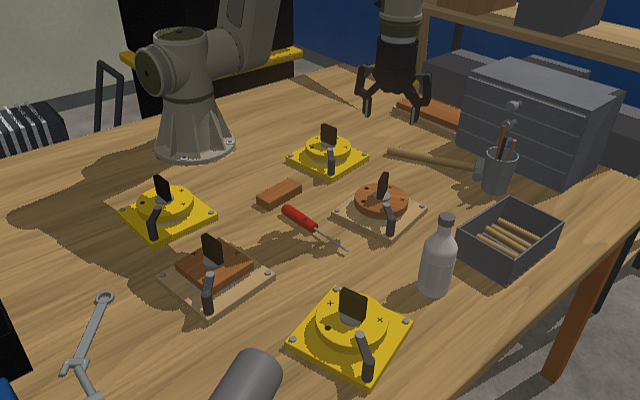

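The wrist view shows the released fin at (317,193), with a fin yaw of -61.0° against +11.0° before, so it turned 72.0° clockwise. The second hole has come out from under the guide at (289,212), and the next mark is now under it at (335,222). In the scene view the square jig and everything else are unchanged.

```bash
python3 -c "
from bench import robot
print(robot.job_done())"
```

```text
the job is handed in; nothing more can be done
None
```

I turned the grip on the round wooden jig three clicks clockwise, opened the gripper, lifted clear and handed the job in at about 10 s.

- **Angle:** after release, the wrist camera measured the fin at -61.0°, against +11.0° before the turn. That is 72.0° clockwise, so it rests in the third click. The previous hole has come out from under the drill guide.
- **Forces:** the highest force shown in the readings was about 9 N, while turning.
- **Other items:** the square jig and everything else look unmoved in the last scene picture. I compared these by eye only.
- **Disagreement:** the views placed the fin's axis up to about 2 mm apart. During the turn this showed up as a small sideways load, which was gone after release.

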